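# Set the pull-to-unlock isolator knob

## Robot

A 6-joint arm with a two-finger parallel gripper is mounted at the origin on a cart in front of the work surface, level with it; the furniture and walls round the work are solid. World frame = base frame: x ahead of the robot, y to its left, z up, the work surface at z = 0. Lengths are in mm, angles in degrees, forces in N, time in s.
With the tool pointing down it reaches from about 275 to 850 mm from the base axis. Payload 5.2 kg.
Tool frame: the origin (TCP) lies at the centre of the arm's flange, where the gripper is bolted on; the fingertips stand 173 mm ahead of it and the grasp point (between the pads) lies 155 mm ahead of it; z points along the fingers, y is the line along which they close (so a half turn about z gives the same grasp; the last joint's range is limited). The gripper opens to 85 mm and grips with 20 to 120 N. Pads are 22 mm wide; open, the fingers measure 114 mm over their backs; the gripper's body (76 mm by 85 mm) begins 54 mm behind the grasp point. The pads swing forward as they close: fully open they stand 13 mm farther back than shut.
Start: joints at [-11.62, 14.817, 87.949, -0, 77.235, -11.62], TCP at [550.006, 0.022, 404.71] pointing down, gripper open.
Joint ranges: [-179.93, 179.93], [-52.35, 119.4], [10.71, 147.94], [-69.91, 249.91], [12.55, 155.21], [-178.61, 178.61]. Speed limits (degrees/s): [147.25, 147.25, 180, 180, 180, 180].

## Interface

Orientations are given as [roll, pitch, yaw] about the fixed x, y, z axes, in that order (R = Rz(yaw) Ry(pitch) Rx(roll)).
In Python, from bench import get_state, snapshot, camera_params, job_done, look_for gives the robot as it stands.
- The arm moves only by the tool servo_tool, never from a script. Its argument "increments" is text: rows parted by semicolons, each of 7 numbers parted by spaces: the turn, a rotation vector about the tool's x, y, z in rad, then the shift along the tool's x, y, z in mm, then the closure in counts, from 0 (fully open) to 255 (shut). In form: wx wy wz dx dy dz fingers; .... A call has 1 to 20 rows; each row shifts and turns the commanded pose from where the row before left it, along the tool's axes as they then stand; what a row does not reach is not made up. A row lasts 1/8 s, in which the tool goes at most 62.5 mm and 10.7 degrees, less where a joint would pass 70% of its speed; a pose out of reach is approached as far as the arm can. A call with a gripper value outside its range is refused whole. The fingers move at their own pace and stop on an object; the grip force is fixed at half the most. Time passes only in rows, so rows that do not move let the fingers close. It gives the time, the measured TCP pose, the force, the opening and the grip force at its end, in the units of the state.
- get_state(): the state, without advancing time (a new reading comes with each control period).
- snapshot(name): name is "scene" or "side" or "wrist"; returns (picture, depth): 384x512x3 uint8, red, green, blue; 384x512 float32, mm along the optical axis (not along the pixel's ray), 0 where there is no reading.
- camera_params(name): a dict with "camera_matrix" (3x3 intrinsics, pixels), "D" ([k1, k2, p1, p2, k3] as OpenCV has them; the pictures are not rectified), "R" (3x3) and "t" (3): a world point X has camera coordinates R X + t; the wrist camera has in their place "tool_from_camera" (4x4, takes a point from camera to tool coordinates, whose origin is the TCP and whose axes are the flange's). Camera axes: x right, y down, z forward; pixel columns grow to the right and rows downward; lengths in mm; the calibration is good to about 2 mm. A picture is of the moment at which its call begins: read the wrist's pose just before it. camera_params takes no time and is no camera call.
- job_done(): hands the job in; it is judged then, once.
Trained networks look in the newest picture that a camera, given by its name, has taken for a name from the list of things; names that differ only in an ending like _2 or _b are one class to them, and where a whole thing is asked for, a point or a joint stands for the part that bears it (a point fixed in the world has none). Each returns a list of dicts, best first, with "conf" (0 to 1); they miss things now and then, are a little off and sometimes report something else, mostly with a low value. They report only what shows in the picture. A call takes as long as a camera call.
- look_for(camera, label): "position" ([x, y, z] in mm, in the coordinates of the camera as it stood for that picture, good to about 4 mm: the middle of the surface that is visible of it).
The state is a dict: "clock": time; "joint_pos": joint angles; "qvel": joint speeds; "joint_torque": joint torques, N m; "eef_pos": TCP position; "tool_rot": TCP orientation; "contact_force": force on the tool from outside, world axes, zero at the start; "ft_torque": the same for the moment, N m; "width": finger opening in mm; "finger_force": force on a finger pad.
Only numpy, scipy, OpenCV 4.12 (cv2) and the standard library are available. Lean on these libraries where they do the work, as an engineer would, in place of code of your own. Each camera call takes 0.05 s, during which the arm holds its last target. There are 200 camera calls.

## Task

Of the two switch boxes on the bench, set the one with the red knob to its green mark: pull the red knob straight up until it comes free of its notched collar, turn it clockwise (seen from above) from the white mark to the green mark, and push it fully home again. Do not operate the black knob, and let go when you are done.

Things in the scene. Friction and masses are not known exactly. Their poses are not given: they have to be found in the camera images.
- red_grip (a point): Grip point on the red knob: an upright bar handle 50 mm long, 14 thick, 33 high on a fixed grey box 93 x 93 x 40 mm. On the vertical turning axis, 76 mm above the bench, 10 below the bar's top; moves with the knob. x: along the bar to its pointer end (white line), z up: pinch across y. Fingertips at most 20 mm below it (flange 42 mm wide, then notched steel collar 58 mm wide).
- red_lift (a joint): How far the red knob is pulled up, m: 0 home, 0.016 at its stop. About 4 N of friction holds it where it is left; no spring. Two lugs under it sit in notches of the collar and block turning until it is more than 0.010 up; 0.013 to 0.016 is a good height to turn at.
- red_turn (a joint): Turn of the red knob, rad, growing clockwise seen from above: 0 pointer at the white mark on the box, 1.047 (60 degrees) at the green mark; stops at -0.15 and 1.20. Light friction (0.04 N m), stays where left. It goes home only within about 0.17 of 0 or of 1.047. Starts home, within 0.1 of 0.
- black_grip (a point): The same point on the black knob of the other, otherwise identical grey switch box, which must not be operated (not pulled up). The two boxes may have changed places.

How it is judged (in metres and radians):
On the way, in this order (a step that is already met when the one before it is completed fails the run):
1. the red knob is pulled up out of its notch (more than 10 mm) (value of joint red_lift above 0.01 m), for 0.1 s.
2. the red knob is turned clockwise to the green mark (more than 0.85 rad) (value of joint red_turn above 0.85 rad), for 0.1 s.
At the end, for the whole second after the job is handed in: The red knob points at the green mark (turned more than 0.85 rad; its stop is at 1.20) and is pushed home to within 3 mm (value of joint red_turn above 0.85 rad and value of joint red_lift below 0.003 m); the robot touches nothing.
It fails at once if the black knob is pulled up by more than 6 mm (distance of black_grip from where it was at the start of the episode above 0.006 m).
It also fails if it takes over 29 s, if anything falls off the work surface, if the arm or the gripper's body presses on something with over 40 N, if the wrist force passes 120 N, or if a joint passes its speed limit or range.

## Working session

There is one attempt and no reset: what is moved stays moved. The work goes in short steps, Python scripts to look and compute and a tool call to move; the robot and the scene stay as the last step left them, time stands still between calls to the robot, and variables do not carry over. Pictures are saved under pics/ and viewed, at most 10 in all, crops included, and the job is handed in when it is done.

Besides the shell and the picture viewer there is one more tool, called after ">>>" by a JSON object that holds its "api" and its "payload", one argument or row to a line. servo_tool: Moves the arm, as the interface text tells. Its arguments: {"type":"object","properties":{"increments":{"type":"string"}},"required":["increments"]}

```bash
ls; mkdir -p pics
cat > h.py <<'E'
import numpy as np, cv2
from scipy.spatial.transform import Rotation as Ro
from bench import *
def w2c(name):
    p=camera_params(name)
    if name=="wrist":
        s=get_state(); T=np.eye(4); T[:3,:3]=Ro.from_euler('xyz',s['tool_rot'],degrees=True).as_matrix(); T[:3,3]=s['eef_pos']
        return T@np.array(p['tool_from_camera'])
    T=np.eye(4); R=np.array(p['R']); T[:3,:3]=R.T; T[:3,3]=-R.T@np.array(p['t']); return T
def cloud(name,T,d):
    p=camera_params(name); v,u=np.mgrid[:384,:512]
    uv=cv2.undistortPoints(np.stack([u.ravel(),v.ravel()],1).astype(np.float64)[:,None],np.array(p['camera_matrix']),np.array(p['D']))[:,0]
    c=np.c_[uv,np.ones(len(uv))]*d.ravel()[:,None]
    return (c@T[:3,:3].T+T[:3,3]).reshape(384,512,3)
E
python3 - <<'E'
from h import *
print(get_state())
ims=[]
for n in ["scene","wrist"]:
    T=w2c(n); im,d=snapshot(n); ims.append(im)
    np.savez(f"{n}0.npz",im=im,d=d,T=T)
    for l in ["red_grip","black_grip"]:
        for r in look_for(n,l)[:3]: print(n,l,r['conf'],T[:3,:3]@np.array(r['position'])+T[:3,3])
im=np.hstack(ims); cv2.imwrite("pics/a.png",cv2.resize(im[:,:,::-1],(800,300)))
E
```

```text
pics
{'clock': 0.0, 'joint_pos': array([-1.16183427e+01,  1.48587208e+01,  8.80111259e+01, -1.73679747e-04,
        7.72346690e+01, -1.16200771e+01]), 'qvel': array([ 0.02511873,  0.08576151,  0.00217019, -0.03389408, -0.01215374,
        0.00402168]), 'joint_torque': array([ 1.06436883e-04, -4.46029150e+01, -2.90570551e+01, -7.42485804e-05,
        1.18754001e-02, -2.51378208e-05]), 'eef_pos': array([5.49782472e+02, 7.95718563e-02, 4.03879127e+02]), 'tool_rot': array([-1.79897592e+02, -2.08858169e-02,  9.00017542e+01]), 'contact_force': array([ 0.17727216,  1.14512544, -0.42079807]), 'ft_torque': array([0.03402502, 0.01324736, 0.00303871]), 'finger_force': 0.0, 'width': 85.28086896875541}
scene red_grip 0.83 [539.63905984 186.80674273  72.78167552]
scene black_grip 0.81 [ 607.83468539 -111.27677588   71.88580159]
wrist black_grip 0.96 [597.24632155 -98.13970884  73.14100486]
```

View pics/a.png

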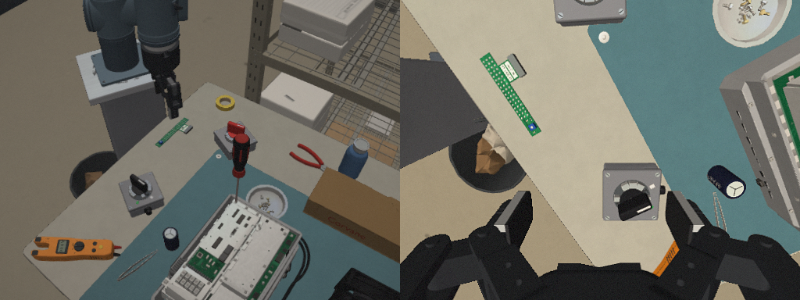

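The scene view (left half) shows the red knob at about (236,128), partly behind a screwdriver at about (240,160). The black knob is at (140,188). The wrist view shows the black box at (632,195), with only the edge of the red box at (590,8). Next I'll check what's around the red knob.

Run:
```python
from h import *
z=np.load("scene0.npz"); P=cloud("scene",z['T'],z['d'])
T=w2c("side"); im,d=snapshot("side"); np.savez("side0.npz",im=im,d=d,T=T)
for l in ["red_grip"]:
    for r in look_for("side",l)[:3]: print(l,r['conf'],T[:3,:3]@np.array(r['position'])+T[:3,3])
c=z['im'][130:250,250:370]
for (u,v) in [(308,185),(307,210),(305,235),(304,255),(302,168)]: print(u,v,P[v,u].round())
cv2.imwrite("pics/b.png",np.hstack([cv2.resize(c,(380,380)),cv2.resize(im,(420,380))])[:,:,::-1])
```

```text
red_grip 0.65 [525.71734601 183.769077    66.65221319]
308 185 [791.  51. 334.]
307 210 [792.  53. 282.]
305 235 [786.  58. 211.]
304 255 [755.  82.  95.]
302 168 [543. 191.  67.]
```

View pics/b.png

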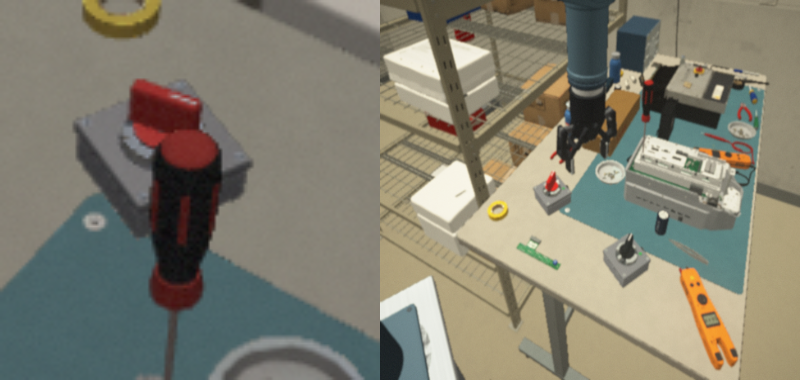

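>>> {"api": "servo_tool", "payload": {
  "increments": "0 0 0 28 -8 0 0; 0 0 0 28 -8 0 0; 0 0 0 28 -8 0 0; 0 0 0 28 -8 0 0; 0 0 0 28 -8 0 0; 0 0 0 0 0 0 0"
}}

```text
clock: 1.15
eef_pos: [509.4, 141.5, 404.8]
tool_rot: [-180.0, -0.0, 90.2]
contact_force: [-0.6, -0.0, -0.2]
width: 85.7
finger_force: 0.0
```

Run:
```python
from h import *
T=w2c("wrist"); im,d=snapshot("wrist"); np.savez("wrist1.npz",im=im,d=d,T=T)
print(T.round(2).tolist(), get_state()['eef_pos'])
for r in look_for("wrist","red_grip")[:3]: print(r['conf'],T[:3,:3]@np.array(r['position'])+T[:3,3])
P=cloud("wrist",T,d)
# red top pixels
hsv=cv2.cvtColor(im,cv2.COLOR_RGB2HSV); m=((hsv[...,0]<8)|(hsv[...,0]>172))&(hsv[...,1]>130)&(hsv[...,2]>60)&(P[...,2]>60)&(P[...,2]<100)
q=P[m]; print(len(q),np.median(q,0),np.percentile(q[:,2],[5,95]))
t=q[q[:,2]>80]; print(len(t),cv2.minAreaRect(t[:,:2].astype(np.float32)))
# box top
b=(abs(P[...,2]-40)<4)&(np.hypot(P[...,0]-540,P[...,1]-187)<90); print(b.sum(),cv2.minAreaRect(P[b][:,:2].astype(np.float32)))
h=(P[...,2]>95)&(np.hypot(P[...,0]-540,P[...,1]-187)<150); print('high',h.sum(), P[h].min(0) if h.any() else '',P[h].max(0) if h.any() else '')
cv2.imwrite("pics/c.png",cv2.resize(im[:,:,::-1],(800,600)))
```

```text
[[1.0, 0.0, 0.0, 508.86], [0.0, -0.95, -0.3, 219.68], [0.0, 0.3, -0.95, 374.75], [0.0, 0.0, 0.0, 1.0]] [509.79778596 140.57315048 404.7961019 ]
0.74 [532.17897994 199.1566712   81.05099227]
0.22 [533.680834   197.47717344  83.36480334]
743 [533.86893817 194.76848166  85.76222483] [69.2734301  87.27291604]
658 ((536.1102294921875, 194.7560577392578), (48.97791290283203, 14.068720817565918), 38.84275817871094)
5053 ((536.4281005859375, 195.00613403320312), (93.03022766113281, 93.13792419433594), 3.1378347873687744)
high 37427 [434.1616199  129.0353095  244.57980457] [583.94544277 219.67744627 374.74509483]
```

View pics/c.png

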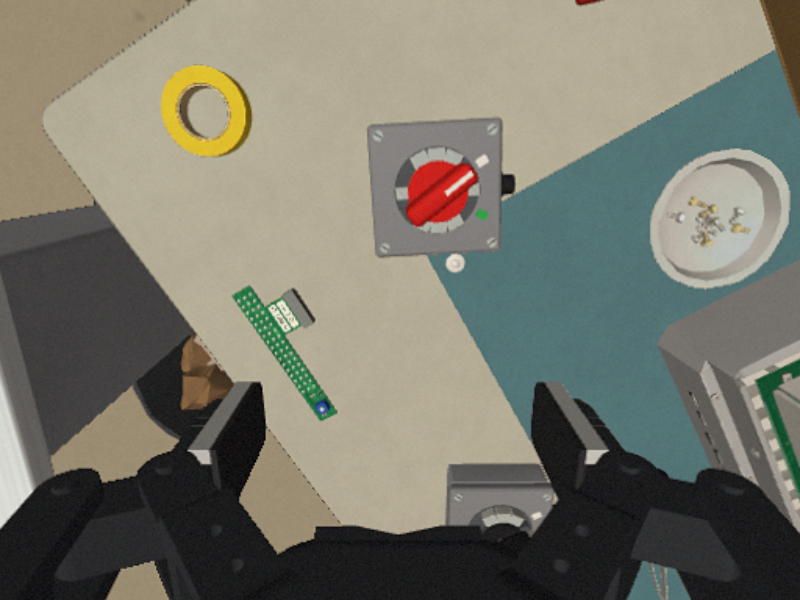

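The wrist view is clear. The red box is centred at about (436,188), its bar and pointer aim up-right, the white mark is at (482,160) and the green mark is at (482,214). The box fits at 93x93 and the bar at 49x14, both as specified. I'll measure the mark angles while approaching.

>>> {"api": "servo_tool", "payload": {
  "increments": "0 0 0 13.5 6.7 20 0; 0 0 0 13.5 6.7 20 0; 0 0 0 13.5 6.7 20 0; 0 0 0 13.5 6.7 20 0; 0 0 0.15 0 0 7 0; 0 0 0.15 0 0 7 0; 0 0 0.15 0 0 7 0; 0 0 0.15 0 0 7 0; 0 0 0.15 0 0 7 0; 0 0 0.147 0 0 7 0; 0 0 0 0 0 0 0"
}}

```text
clock: 2.62
eef_pos: [536.8, 194.1, 281.5]
tool_rot: [-180.0, 0.1, 38.7]
contact_force: [0.4, -0.5, -0.6]
width: 85.4
finger_force: 0.0
```

Run:
```python
from h import *
z=np.load("wrist1.npz"); P=cloud("wrist",z['T'],z['d']); im=z['im']; hsv=cv2.cvtColor(im,cv2.COLOR_RGB2HSV).astype(int)
c=np.array([536.3,195]); near=(abs(P[...,2]-40)<5)&(np.hypot(P[...,0]-c[0],P[...,1]-c[1])<48)
for n,m in [("white",near&(hsv[...,1]<40)&(hsv[...,2]>195)),("green",near&(abs(hsv[...,0]-65)<20)&(hsv[...,1]>100))]:
    q=P[m][:,:2]-c; print(n,len(q),np.median(q,0),np.degrees(np.arctan2(*np.median(q,0)[::-1])))
T=w2c("wrist"); im,d=snapshot("wrist"); P=cloud("wrist",T,d); s=get_state(); print(s['eef_pos'],s['tool_rot'])
hsv=cv2.cvtColor(im,cv2.COLOR_RGB2HSV)
m=((hsv[...,0]<8)|(hsv[...,0]>172))&(hsv[...,1]>130)&(hsv[...,2]>60)&(P[...,2]>80)&(P[...,2]<95)
print(m.sum(),cv2.minAreaRect(P[m][:,:2].astype(np.float32)))
cv2.imwrite("pics/d.png",im[:,:,::-1])
```

```text
white 40 [31.11007234 20.04213957] 32.790976215092435
green 37 [ 33.03370567 -17.08270459] -27.344819560690254
[536.94272052 194.09298506 282.03382602] [-1.79975989e+02  5.11568066e-02  3.87767506e+01]
1471 ((536.7540893554688, 195.1031494140625), (49.599021911621094, 13.780670166015625), 39.154579162597656)
```

View pics/d.png

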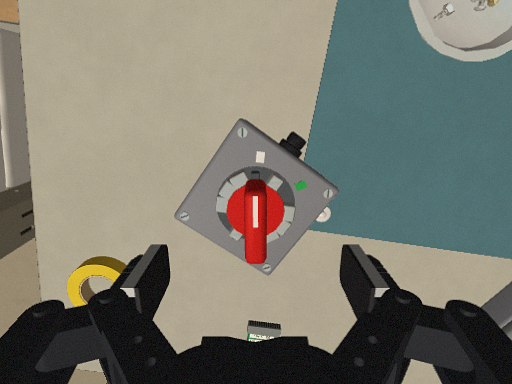

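The bar is centred between the fingers and lies along tool x, with the bar at column 256 in this view. White is at 32.8° and green at -27.3°, which is 60° apart as specified, so the knob needs about 66° clockwise. Next I'll descend and grip.

>>> {"api": "servo_tool", "payload": {
  "increments": "0 0 0 0.6 -0.8 13 0; 0 0 0 0 0 13 0; 0 0 0 0 0 12 0; 0 0 0 0 0 11 0; 0 0 0 0 0 0 0; 0 0 0 0 0 0 255; 0 0 0 0 0 0 255; 0 0 0 0 0 0 255; 0 0 0 0 0 0 255; 0 0 0 0 0 0 255; 0 0 0 0 0 0 255; 0 0 0 0 0 0 255; 0 0 0 0 0 0 255"
}}

```text
clock: 4.3
eef_pos: [537.2, 194.7, 234.2]
tool_rot: [179.9, -0.0, 38.6]
contact_force: [0.6, -4.4, 5.1]
width: 12.8
finger_force: 60.3
```

Gripped. Now I'll pull up about 14.5 mm.

>>> {"api": "servo_tool", "payload": {
  "increments": "0 0 0 0 0 -3 255; 0 0 0 0 0 -3 255; 0 0 0 0 0 -3 255; 0 0 0 0 0 -3 255; 0 0 0 0 0 -2.5 255; 0 0 0 0 0 0 255; 0 0 0 0 0 0 255"
}}

```text
clock: 5.18
eef_pos: [537.2, 194.7, 247.6]
tool_rot: [180.0, -0.0, 38.6]
contact_force: [3.8, -3.8, -2.1]
width: 12.8
finger_force: 59.1
```

```bash
cat >> h.py <<'E'
def red(f=None):
    T=w2c("wrist"); im,d=snapshot("wrist"); P=cloud("wrist",T,d); hsv=cv2.cvtColor(im,cv2.COLOR_RGB2HSV)
    m=((hsv[...,0]<8)|(hsv[...,0]>172))&(hsv[...,1]>130)&(hsv[...,2]>60)&(P[...,2]>40)&(P[...,2]<115)&(np.hypot(P[...,0]-536.7,P[...,1]-195.1)<40)
    z=P[m][:,2]; print(m.sum(),np.histogram(z,np.arange(40,116,4)))
    t=P[m][z>np.percentile(z,95)-6]; print(np.median(t,0),cv2.minAreaRect(t[:,:2].astype(np.float32)))
    if f: cv2.imwrite(f,im[:,:,::-1])
E
python3 -c "from h import *; red('pics/e.png')"
```

```text
3581 (array([   1,    0,    0,    0,    0,    0,  482,  229,   65,   73,  101,
         91,   98,  114, 1823,  501,    1,    2]), array([ 40,  44,  48,  52,  56,  60,  64,  68,  72,  76,  80,  84,  88,
        92,  96, 100, 104, 108, 112]))
[537.18147916 195.83406532  99.35285699] ((536.6285400390625, 195.016357421875), (49.8177604675293, 13.8058443069458), 38.59717559814453)
```

View pics/e.png

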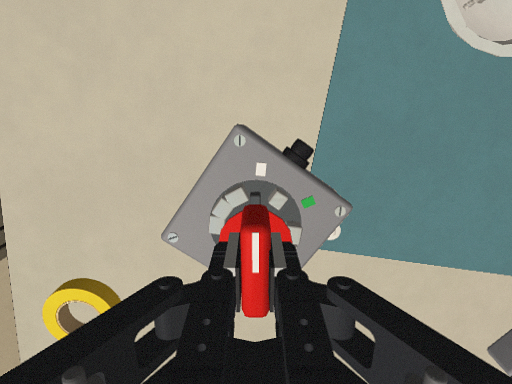

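The knob came up with the gripper: the bar is held and its top is at 99 mm against 86 mm at home. Now I'll turn it 66° clockwise.

>>> {"api": "servo_tool", "payload": {
  "increments": "0 0 0.1 0 0 0 255; 0 0 0.1 0 0 0 255; 0 0 0.1 0 0 0 255; 0 0 0.1 0 0 0 255; 0 0 0.1 0 0 0 255; 0 0 0.1 0 0 0 255; 0 0 0.1 0 0 0 255; 0 0 0.1 0 0 0 255; 0 0 0.1 0 0 0 255; 0 0 0.1 0 0 0 255; 0 0 0.1 0 0 0 255; 0 0 0.05 0 0 0 255; 0 0 0 0 0 0 255; 0 0 0 0 0 0 255"
}}

```text
clock: 6.98
eef_pos: [537.4, 193.7, 247.7]
tool_rot: [179.9, -0.1, -27.3]
contact_force: [4.4, -9.2, -3.0]
width: 12.9
finger_force: 59.3
```

```bash
python3 -c "from h import *; red(); print(get_state()['ft_torque'])"
```

```text
3554 (array([   0,    0,    0,    0,    0,    0,  476,  248,   68,   75,  105,
         85,   95,  119, 1722,  558,    2,    1]), array([ 40,  44,  48,  52,  56,  60,  64,  68,  72,  76,  80,  84,  88,
        92,  96, 100, 104, 108, 112]))
[537.54924235 194.18233152  99.42897859] ((537.0630493164062, 194.20849609375), (13.754075050354004, 49.876827239990234), 62.71534729003906)
[-1.51957274 -0.78186159 -0.03696154]
```

The bar is at -27.3°, on the green mark. Now I'll push it home.

>>> {"api": "servo_tool", "payload": {
  "increments": "0 0 0 0 0 3 255; 0 0 0 0 0 3 255; 0 0 0 0 0 3 255; 0 0 0 0 0 3 255; 0 0 0 0 0 2 255; 0 0 0 0 0 1 255; 0 0 0 0 0 0 255; 0 0 0 0 0 0 255"
}}

```text
clock: 8.02
eef_pos: [537.4, 193.7, 234.2]
tool_rot: [179.9, -0.2, -27.3]
contact_force: [1.0, -10.3, 9.2]
width: 12.9
finger_force: 60.9
```

```bash
python3 -c "from h import *; red(); print(get_state()['ft_torque'])"
```

```text
3527 (array([   0,    0,    0,  708,   33,   67,   87,   94,   84,   98,  247,
       2104,    3,    2,    0,    0,    0,    0]), array([ 40,  44,  48,  52,  56,  60,  64,  68,  72,  76,  80,  84,  88,
        92,  96, 100, 104, 108, 112]))
[537.4689784  194.31732793  86.06684188] ((537.0452270507812, 194.13601684570312), (13.753684997558594, 49.585960388183594), 62.27363586425781)
[-1.76276953 -0.08706707 -0.03918638]
```

The bar top is back at 86 mm, so the knob is home. Next I'll release and back off straight up.

>>> {"api": "servo_tool", "payload": {
  "increments": "0 0 0 0 0 0.5 255; 0 0 0 0 0 0 255; 0 0 0 0 0 0 0; 0 0 0 0 0 0 0; 0 0 0 0 0 0 0; 0 0 0 0 0 0 0; 0 0 0 0 0 0 0; 0 0 0 0 0 0 0; 0 0 0 0 0 -10 0; 0 0 0 0 0 -20 0; 0 0 0 0 0 -20 0; 0 0 0 0 0 -20 0; 0 0 0 0 0 0 0; 0 0 0 0 0 0 0"
}}

```text
clock: 9.82
eef_pos: [536.5, 195.0, 302.4]
tool_rot: [180.0, 0.0, -27.3]
contact_force: [-0.5, 0.6, 0.3]
width: 85.0
finger_force: 0.0
```

```bash
python3 -c "from h import *; red('pics/f.png')"
```

```text
2422 (array([   3,    1,    5, 1065,   15,   16,   26,   28,   23,   32,  114,
       1091,    3,    0,    0,    0,    0,    0]), array([ 40,  44,  48,  52,  56,  60,  64,  68,  72,  76,  80,  84,  88,
        92,  96, 100, 104, 108, 112]))
[536.84810132 194.24049248  86.07252357] ((536.742919921875, 194.11302185058594), (13.329507827758789, 49.57900619506836), 62.22272872924805)
```

View pics/f.png

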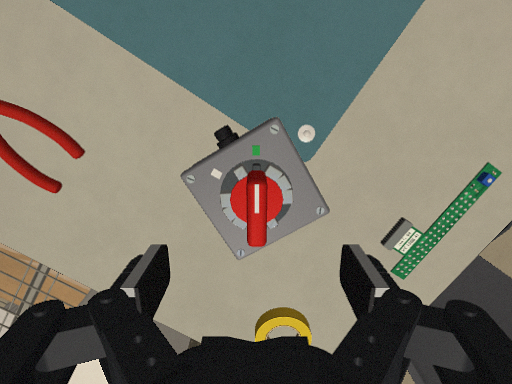

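The pointer at (256,190) lines up with the green mark at (256,150). The knob is home with its top at 86 mm, and the gripper is clear of it.

```bash
python3 -c "from bench import *; print(job_done())"
```

```text
the job is handed in; nothing more can be done
None
```

The red knob was pulled up, turned clockwise to the green mark, pushed home and released, and I never touched the black knob; the job is handed in after about 10 s of robot time, but no verdict came back.

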